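# Put a returned pile of pipe fittings back into the stock trays

## Task

Five returned pipe fittings stand in two stacks on the stock-room bench. Take the stacks apart and stand each fitting upright in the middle of its own tray, the one whose fixed sample shows the same material and shape; let no fitting topple over at any time.

Things in the scene. Friction and masses are not known exactly. Their poses are not given: they have to be found in the camera images.
- iron_center (a point): black iron hex plug, 36 mm high: a hexagon 56 mm across flats (65 over corners) standing on a round collar 56 mm in diameter that makes up its lowest 8 mm. Flat top. Two of its flats face its own +y and -y. One of the two bottom pieces of the stacks. About 0.40 kg. This point is its centre, half-way up (18 mm above its underside); z along its axis, up.
- copper_center (a point): copper end cap, a plain round cylinder 60 mm in diameter, 36 mm high, flat top. One of the two bottom pieces of the stacks. About 0.22 kg. This point is its centre, half-way up (18 mm above its underside); z along its axis, up.
- brass_center (a point): brass hex plug, 30 mm high: a hexagon 40 mm across flats (46 over corners) on a round foot 38 mm in diameter that makes up its lowest 6 mm. Flat top. Two of its flats face its own +y and -y. Stands on one of the two bottom pieces (which one varies). About 0.20 kg. This point is its centre, half-way up (15 mm above its underside); z along its axis, up.
- galv_center (a point): mid-grey galvanised cap, a plain round cylinder 42 mm in diameter, 30 mm high, flat top. Stands on the other bottom piece. About 0.16 kg. This point is its centre, half-way up (15 mm above its underside); z along its axis, up.
- white_center (a point): white plastic plug, a plain round cylinder 26 mm in diameter, 30 mm high. Stands on top of the brass plug or of the galvanised cap (which one varies). About 0.03 kg. This point is its centre, half-way up (15 mm above its underside); z along its axis, up.
- pocket_iron (a point): Fixed pine tray for the black iron plug, known by the sample on its ledge: a black hexagon about 38 mm wide. Its pocket is 84 mm square with a slate-grey floor, 8 mm above the table, and rims 6 mm thick rising 8 mm above that floor. This point is the middle of the pocket floor; +x points to the ledge (46 mm deep, 8 mm above the pocket floor, the sample's centre 65 mm from this point, its top 20 mm above the pocket floor), z up.
- pocket_copper (a point): Fixed pine tray for the copper end cap, known by the sample on its ledge: a copper disc about 38 mm wide. Its pocket is 84 mm square with a slate-grey floor, 8 mm above the table, and rims 6 mm thick rising 8 mm above that floor. This point is the middle of the pocket floor; +x points to the ledge (46 mm deep, 8 mm above the pocket floor, the sample's centre 65 mm from this point, its top 20 mm above the pocket floor), z up.
- pocket_brass (a point): Fixed pine tray for the brass plug, known by the sample on its ledge: a brass hexagon about 38 mm wide. Its pocket is 84 mm square with a slate-grey floor, 8 mm above the table, and rims 6 mm thick rising 8 mm above that floor. This point is the middle of the pocket floor; +x points to the ledge (46 mm deep, 8 mm above the pocket floor, the sample's centre 65 mm from this point, its top 20 mm above the pocket floor), z up.
- pocket_galv (a point): Fixed pine tray for the galvanised cap, known by the sample on its ledge: a mid-grey disc about 38 mm wide. Its pocket is 84 mm square with a slate-grey floor, 8 mm above the table, and rims 6 mm thick rising 8 mm above that floor. This point is the middle of the pocket floor; +x points to the ledge (46 mm deep, 8 mm above the pocket floor, the sample's centre 65 mm from this point, its top 20 mm above the pocket floor), z up.
- pocket_white (a point): Fixed pine tray for the white plastic plug, known by the sample on its ledge: a white disc about 38 mm wide. Its pocket is 84 mm square with a slate-grey floor, 8 mm above the table, and rims 6 mm thick rising 8 mm above that floor. This point is the middle of the pocket floor; +x points to the ledge (46 mm deep, 8 mm above the pocket floor, the sample's centre 65 mm from this point, its top 20 mm above the pocket floor), z up.
There are look-alikes about, which are no part of the job. Of the things like the part that bears iron_center, leave any that is turquoise; of the rest the larger one is meant.

How it is judged:
At the end, for the whole second after the job is handed in: Each of the five fittings stands upright (within 0.1 rad) on the pocket floor of its own tray (height within 5 mm), its centre within 15 mm of the pocket's middle, at rest and released (horizontal distance between iron_center and pocket_iron below 0.015 m and z of iron_center in the frame of pocket_iron between 0.013 and 0.023 m and angle between each of iron_center, copper_center, brass_center, galv_center, white_center's own z axis and vertical below 0.1 rad and linear speed of each of iron, copper, brass, galv, white below 0.02 m/s and horizontal distance between copper_center and pocket_copper below 0.015 m and z of copper_center in the frame of pocket_copper between 0.013 and 0.023 m and horizontal distance between brass_center and pocket_brass below 0.015 m and z of brass_center in the frame of pocket_brass between 0.01 and 0.02 m and horizontal distance between galv_center and pocket_galv below 0.015 m and z of galv_center in the frame of pocket_galv between 0.01 and 0.02 m and horizontal distance between white_center and pocket_white below 0.015 m and z of white_center in the frame of pocket_white between 0.01 and 0.02 m); the robot touches nothing.
It fails at once if a fitting topples over (tilts more than about 45 degrees) (angle between any of iron_center, copper_center, brass_center, galv_center, white_center's own z axis and vertical above 0.8 rad).
It also fails if it takes over 131 s, if anything falls off the work surface, if the arm or the gripper's body presses on something with over 40 N, if the wrist force passes 120 N, or if a joint passes its speed limit or range.

## Robot

A 7-joint arm with a two-finger parallel gripper is mounted at the origin on the work surface. World frame = base frame: x ahead of the robot, y to its left, z up, the work surface at z = 0. Lengths are in m, angles in rad, forces in N, time in s.
With the tool pointing down it reaches from about 0.4 to 0.875 m from the base axis. Payload 19.3 kg.
Tool frame: the origin (TCP) lies at the very end of the fingers, on their centre line; the grasp point (between the pads) lies bot.tcp_to_grasp behind it (bot.tcp_to_grasp is the distance from the TCP to the grasp point, in m); z points along the fingers, y is the direction in which the jaws open and shut (so a half turn about z gives the same grasp; the last joint's range is limited). The gripper opens to 85 mm and grips with 20 to 120 N. Pads are 22 mm wide; open, the fingers measure 114 mm over their backs; the gripper's body (76 mm by 85 mm) begins 54 mm behind the grasp point. The pads swing forward as they close: fully open they stand 13 mm farther back than shut.
Start: joints at [1.127, 0.521, -0.036, 1.599, 0.021, 1.021, -0.113], TCP at [0.228, -0.582, 0.231] pointing down, gripper open.
Joint ranges: [-2.91, 2.91], [-0.3, 2.13], [-1.5, 1.42], [0.17, 2.43], [-1.26, 4.41], [0.16, 1.93], [-2.52, 2.52]. Speed limits (rad/s): [1.89, 1.89, 2.39, 2.39, 3.01, 3.01, 3.01].

## Interface

Orientations are given as [roll, pitch, yaw] about the fixed x, y, z axes, in that order (R = Rz(yaw) Ry(pitch) Rx(roll)).
In Python, from workcell import bot gives the robot as it stands.
- The arm moves only by the tool servo_tool, never from a script. Its argument "targets" is a list of rows, each a list of 2 entries, a list of its own where there are three numbers: the shift along the tool's x, y, z in units of 0.05 m (1.0 is 0.05 m), then the turn about the tool's z in units of 5 degrees (1.0 is 5 degrees). A call has 1 to 12 rows; each row shifts and turns the commanded pose from where the row before left it, along the tool's axes as they then stand; what a row does not reach is not made up. A row lasts 1/8 s, in which the tool goes at most 62.5 mm and 10.7 degrees, less where a joint would pass 70% of its speed; a pose out of reach is approached as far as the arm can. A call with a number of a shift or a turn outside -1 to 1 is refused whole. A call with a gripper value outside its range is refused whole. "gripper" is the opening, from -1 (shut) to 1 (fully open), so that 0 is half open, set as the call begins (left out, the last holds). The fingers move at their own pace and stop on an object; "newtons" is the grip in N (left out, the last holds). Time passes only in rows, so rows that do not move let the fingers close. It gives the time, the measured TCP pose, the force and the opening at its end, in the units of the state.
- bot.observe(): the state, without advancing time (a new reading comes with each control period).
- bot.grab_frame(name): name is "scene" or "top" or "wrist"; returns the picture (480x640x3 uint8, blue, green, red); there is no depth.
- bot.get_calibration(name): a dict with "fx", "fy", "cx", "cy" (pixels), "pose" (4x4, takes a point from camera to world coordinates). Camera axes: x right, y up, looking along -z (the intrinsics and any distortion apply to the point x, -y, -z); pixel columns grow to the right and rows downward; lengths in m; the calibration is good to about 2 mm. A picture is of the moment at which its call begins: read the wrist's pose just before it. get_calibration takes no time and is no camera call; for the wrist camera it gives the pose at the moment of the call.
- bot.job_done(): hands the job in, once; it reports no verdict.
The state is a dict: "clock": time; "qpos": joint angles; "qd": joint speeds; "joint_efforts": joint torques, N m; "position": TCP position; "tool_rot": TCP orientation; "force": force on the tool from outside, world axes, zero at the start; "moment": the same for the moment, N m; "grip_width": finger opening in m.
Only numpy, scipy, OpenCV 4.12 (cv2) and the standard library are available. Lean on these libraries where they do the work, as an engineer would, in place of code of your own. Each camera call takes 0.05 s, during which the arm holds its last target.

## Working session

There is one attempt and no reset: what is moved stays moved. The work goes in short steps, Python scripts to look and compute and a tool call to move; the robot and the scene stay as the last step left them, time stands still between calls to the robot, and variables do not carry over. Pictures are saved under pics/ and viewed, and the job is handed in when it is done.

Besides the shell and the picture viewer there is one more tool, called after "Emit:" by a JSON object that holds its "api" and its "payload", one argument or row to a line. servo_tool: Moves the arm, as the interface text tells. Its arguments: {"type":"object","properties":{"targets":{"type":"array","items":{"type":"array"}},"gripper":{"type":"number"},"newtons":{"type":"number"}},"required":["targets"]}

```bash
mkdir -p pics; ls; python3 - <<'E'
from workcell import bot
import cv2
s=bot.observe(); print(s, bot.tcp_to_grasp)
for n in("scene","top","wrist"):
    c=bot.get_calibration(n); print(n,c)
    cv2.imwrite(f"pics/{n}0.png",bot.grab_frame(n))
E
```

```text
pics
{'clock': 0.0, 'qpos': array([ 1.12679873,  0.5220168 , -0.03634883,  1.60003249,  0.02120159,
        1.02110856, -0.11275121]), 'qd': array([-0.00118902,  0.00101365, -0.00060805,  0.00095863,  0.00128185,
        0.00226579, -0.00114695]), 'joint_efforts': array([-3.56847358e-04, -9.27109337e+01,  1.97977535e+00, -3.69940424e+01,
        1.78039883e-02,  8.22678121e-03, -1.05129524e-05]), 'position': array([ 0.22806534, -0.58151899,  0.23071499]), 'tool_rot': array([-3.14041499e+00,  7.62831490e-05,  3.73856316e-01]), 'force': array([-0.44164231, -0.18923855, -0.53869489]), 'moment': array([ 0.03775373,  0.01411311, -0.03913544]), 'grip_width': 0.08532461757549736} 0.0187
scene {'fx': 464.83266552794146, 'fy': 464.83266552794146, 'cx': 320.64838223210023, 'cy': 236.68307993986784, 'pose': array([[ 0.26695445, -0.78731631,  0.55575925,  1.00709205],
       [ 0.96356566,  0.20810861, -0.16802391, -0.1169912 ],
       [ 0.01662968,  0.58036526,  0.81418648,  0.74638079],
       [ 0.        ,  0.        ,  0.        ,  1.        ]])}
top {'fx': 487.04295420524056, 'fy': 487.04295420524056, 'cx': 324.7739297115274, 'cy': 249.2456205754787, 'pose': array([[-0.02854464,  0.98732216, -0.15614144,  0.39375703],
       [-0.9994758 , -0.02580387,  0.01955237,  0.02317105],
       [ 0.01527544,  0.1566177 ,  0.98754117,  1.01217378],
       [ 0.        ,  0.        ,  0.        ,  1.        ]])}
wrist {'fx': 367.42265090990736, 'fy': 367.42265090990736, 'cx': 323.8797612258118, 'cy': 235.7670628137298, 'pose': array([[ 0.36524707,  0.89757679,  0.24688153,  0.29082814],
       [-0.93090949,  0.35258027,  0.09536596, -0.55705641],
       [-0.00144729, -0.26465649,  0.96434166,  0.37386154],
       [ 0.        ,  0.        ,  0.        ,  1.        ]])}
```

View pics/scene0.png

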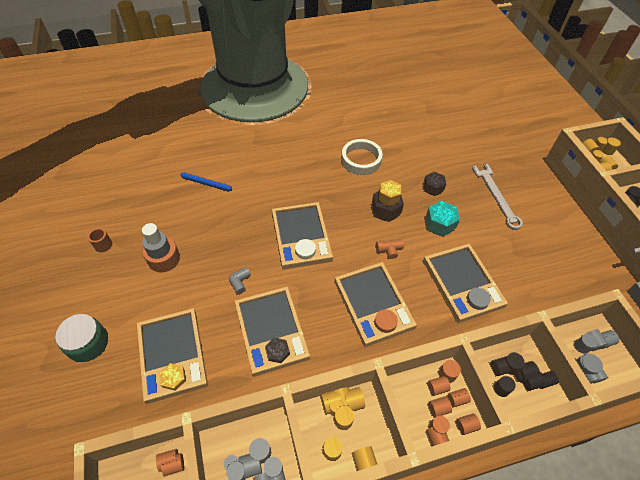

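View pics/top0.png

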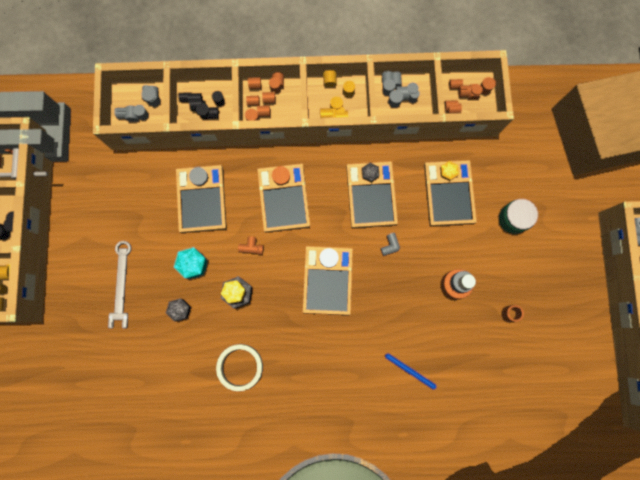

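View pics/wrist0.png

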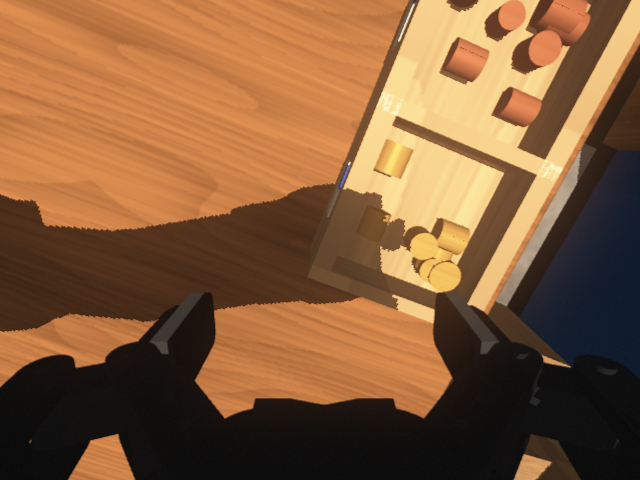

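```bash
cat > h.py <<'E'
import numpy as np, cv2
from workcell import bot
def ray(c,u,v):
    d=np.array([(u-c['cx'])/c['fx'],-(v-c['cy'])/c['fy'],-1.0]); P=np.array(c['pose'])
    return P[:3,3],P[:3,:3]@d
def onz(c,u,v,z):
    o,d=ray(c,u,v); return o+d*(z-o[2])/d[2]
def proj(c,p):
    P=np.array(c['pose']); q=P[:3,:3].T@(np.asarray(p)-P[:3,3])
    return c['cx']+c['fx']*q[0]/-q[2], c['cy']-c['fy']*q[1]/-q[2]
E
python3 - <<'E'
import cv2,numpy as np
from h import *
t=cv2.imread('pics/top0.png'); s=cv2.imread('pics/scene0.png')
def z(im,x,y,w,h): return cv2.resize(im[y:y+h,x:x+w],(400,300),interpolation=cv2.INTER_CUBIC)
cv2.imwrite('pics/crop0.png',np.vstack([np.hstack([z(t,200,262,80,60),z(t,420,253,80,60)]),np.hstack([z(s,348,165,80,60),z(s,120,215,80,60)])]))
# slate floors
for n,im in(('top',t),('scene',s)):
    c=bot.get_calibration(n); hsv=cv2.cvtColor(im,cv2.COLOR_BGR2HSV)
    b,g,r=[im[...,i].astype(int) for i in range(3)]
    m=((np.maximum(np.maximum(b,g),r)-np.minimum(np.minimum(b,g),r)<30)&(r<120)&(r>30)).astype(np.uint8)
    m=cv2.morphologyEx(m,cv2.MORPH_OPEN,np.ones((5,5)))
    k,l,st,ce=cv2.connectedComponentsWithStats(m)
    for i in range(1,k):
        if 900<st[i,4]<5000 and 140<ce[i][1]<345:
            cn,_=cv2.findContours((l==i).astype(np.uint8),0,2)
            pts=np.array([onz(c,*p[0],.008)[:2] for p in cn[0]],np.float32)
            R=cv2.minAreaRect(pts*1000)
            print(n,ce[i].round(),st[i,4],np.round(R[0],1),np.round(R[1],1),round(R[2],1))
E
```

```text
top [ 53. 144.] 1012 [810.3 583.3] [139.   72.1] 0.0
top [451. 201.] 1347 [ 649.6 -268.8] [79.6 79.6] 1.5
top [373. 202.] 1325 [ 650.8 -100.9] [78.2 79.2] 2.3
top [200. 207.] 1368 [650.  263.1] [78.9 78.9] 3.6
scene [299. 225.] 1293 [463.8   2. ] [83.3 78.2] 86.2
scene [459. 272.] 1574 [644.6 263.5] [81.8 80.1] 3.7
scene [369. 292.] 1767 [642.5  87.7] [80.3 81.9] 5.5
scene [269. 323.] 2448 [666.4 -98.1] [122.9  83.7] 2.6
scene [169. 342.] 2253 [ 644.8 -267.3] [80.6 82.8] 1.4
```

View pics/crop0.png

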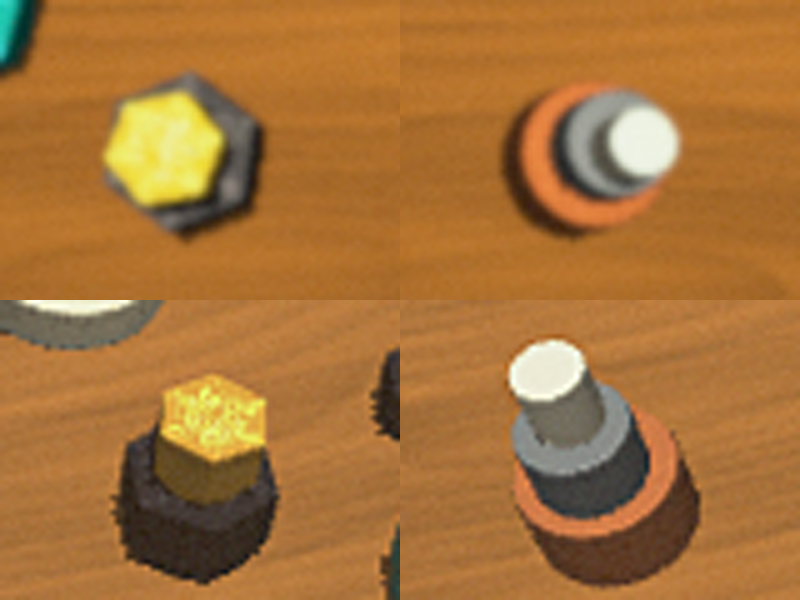

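```bash
python3 - <<'E'
from h import *
for n in('top','scene'):
    c=bot.get_calibration(n); im=cv2.imread(f'pics/{n}0.png')
    hsv=cv2.cvtColor(im,cv2.COLOR_BGR2HSV)
    W=((hsv[...,1]<60)&(hsv[...,2]>170)).astype(np.uint8)
    Y=cv2.inRange(hsv,(20,120,150),(35,255,255))
    for nm,m,z in(('white',W,.096),('brass',Y,.066)):
        k,l,st,ce=cv2.connectedComponentsWithStats(m)
        for i in range(1,k):
            if 60<st[i,4]<1200: print(n,nm,ce[i].round(1),st[i,4],onz(c,*ce[i],z).round(4)[:2])
# galv/copper/iron by hand from crops (top view)
c=bot.get_calibration('top')
for nm,(u,v),z in(('galv',(420+(610-400)/5,253+145/5),.066),('copper',(420+(592-400)/5,253+155/5),.036),('iron',(200+184/5,262+155/5),.036)):
    print(nm,(u,v),onz(c,u,v,z).round(4)[:2])
c=bot.get_calibration('top')
# white tray & copper tray by corners approx from top picture
for nm,(u,v) in(('wt',(327.5,290)),('ct',(285.5,208))): print(nm,onz(c,u,v,.008)[:2])
E
```

```text
top white [ 13.1 164.5] 131 [0.7207 0.6046]
top white [432.5 172. ] 65 [ 0.6864 -0.2105]
top white [353.9 173.7] 68 [ 0.6866 -0.0561]
top white [182.8 178.1] 69 [0.6855 0.2766]
top white [264.7 177.8] 71 [0.6825 0.1178]
top white [522.1 213.6] 665 [ 0.5986 -0.3795]
top white [119.9 287.4] 663 [0.4764 0.3899]
top white [328.5 257.3] 280 [ 0.5229 -0.0017]
top white [312.1 257.2] 72 [0.524  0.0296]
top white [468.  280.6] 147 [ 0.4715 -0.2645]
top white [238.9 367.1] 481 [0.3246 0.1683]
top brass [329.9  75.7] 114 [ 0.9094 -0.0166]
top brass [415.   78.6] 151 [ 0.8993 -0.1943]
top brass [350.5  82.7] 260 [ 0.8928 -0.0591]
top brass [314.8  81.9] 69 [0.8961 0.0152]
top brass [126.5  88.4] 170 [0.8898 0.4037]
top brass [338.8 110.4] 493 [ 0.8322 -0.0327]
top brass [412.3 108.9] 84 [ 0.8324 -0.1848]
top brass [377.8 113.1] 90 [ 0.8246 -0.113 ]
top brass [252.  123.8] 73 [0.807  0.1458]
top brass [449.6 169.5] 260 [ 0.7004 -0.2533]
top brass [  4.9 270.5] 106 [0.5178 0.6242]
top brass [232.  291.2] 378 [0.4659 0.1863]
scene white [361.6 153.4] 298 [0.3892 0.1493]
scene white [497.8 194.4] 4
[... 298 characters left out ...]
4]
scene white [297.3 345.4] 135 [ 0.7437 -0.0685]
scene white [194.8 371.6] 154 [ 0.7438 -0.218 ]
scene brass [390.8 188.3] 218 [0.4662 0.1865]
scene brass [171.4 375.2] 337 [ 0.7281 -0.2564]
scene brass [342.9 406.1] 667 [ 0.8371 -0.0252]
scene brass [306.5 423.4] 84 [ 0.8463 -0.0813]
scene brass [278.2 434.6] 66 [ 0.8503 -0.1225]
scene brass [332.7 446.7] 306 [ 0.885  -0.0545]
scene brass [364.6 457.3] 115 [ 0.909  -0.0167]
scene brass [385.8 454.8] 148 [0.9136 0.0119]
scene brass [336.2 470.9] 326 [ 0.9147 -0.0583]
galv (462.0, 282.0) [ 0.4715 -0.2619]
copper (458.4, 284.0) [ 0.4702 -0.2634]
iron (236.8, 293.0) [0.4643 0.1819]
wt [4.67387264e-01 1.00617572e-04]
ct [0.64292489 0.08375815]
```

Emit:
{"api": "servo_tool", "payload": {
  "targets": [
    [[0, 0, 0.2], 0.9],
    [[0, 0, 0.2], 0.85],
    [[0, 0, 0.2], 0.85],
    [[0, 0, 0.2], 0.85],
    [[0, 0, 0], 0.85]
  ]
}}

```text
clock: 0.78
position: [0.228, -0.5814, 0.1903]
tool_rot: [-3.14, 0.001, -0.004]
force: [0.3, -0.1, 0.4]
grip_width: 0.0853
```

Emit:
{"api": "servo_tool", "payload": {
  "targets": [
    [[0.4, -0.5, 0], 0],
    [[0.6, -0.8, 0], 0],
    [[0.6, -0.8, 0], 0],
    [[0.6, -0.8, 0], 0],
    [[0.6, -0.8, 0], 0],
    [[0.6, -0.8, 0], 0],
    [[0.6, -0.8, 0], 0],
    [[0.5, -0.6, 0], 0],
    [[0.3, -0.34, 0], 0],
    [[0, 0, 0], 0],
    [[0, 0, 0], 0]
  ]
}}

```text
clock: 2.15
position: [0.4681, -0.2707, 0.1912]
tool_rot: [3.141, 0.0, -0.002]
force: [0.3, 0.4, 0.3]
grip_width: 0.0851
```

```bash
python3 - <<'E'
from h import *
c=bot.get_calibration('wrist'); im=bot.grab_frame('wrist'); cv2.imwrite('pics/w1.png',im)
import pickle; pickle.dump(c,open('w1.pkl','wb'))
hsv=cv2.cvtColor(im,cv2.COLOR_BGR2HSV)
m=((hsv[...,1]<60)&(hsv[...,2]>170)).astype(np.uint8)
k,l,st,ce=cv2.connectedComponentsWithStats(m)
for i in range(1,k):
    if st[i,4]>300: print(ce[i],st[i],onz(c,*ce[i],.096))
E
```

```text
[509.20935036  31.11396921] [ 466    0   90   71 5326] [ 0.59352809 -0.37872031  0.096     ]
[158.5        101.85507246] [134  74  39  51 414] [ 0.55505656 -0.16951267  0.096     ]
[  6.19962335 141.65348399] [  0 118  16  45 531] [ 0.53167484 -0.07094381  0.096     ]
```

View pics/w1.png

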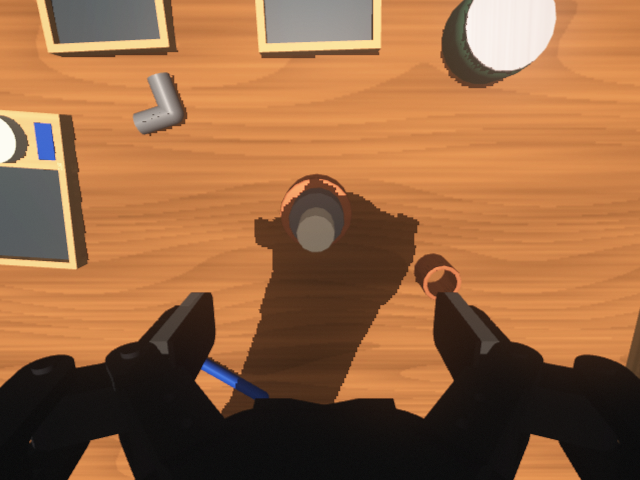

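```bash
python3 - <<'E'
from h import *; import pickle
c=pickle.load(open('w1.pkl','rb'))
print(onz(c,316,232.5,.096), proj(c,[.4713,-.2647,.096]))
E
```

```text
[ 0.4722624  -0.26515575  0.096     ] (np.float64(315.3321921355777), np.float64(233.8864690285645))
```

Emit:
{"api": "servo_tool", "payload": {
  "targets": [
    [[0.07, -0.12, 0.2], 0],
    [[0, 0, 0.5], 0],
    [[0, 0, 0.5], 0],
    [[0, 0, 0.5], 0],
    [[0, 0, 0.4], 0],
    [[0, 0, 0.25], 0],
    [[0, 0, 0], 0]
  ]
}}

```text
clock: 3.08
position: [0.4717, -0.264, 0.073]
tool_rot: [-3.141, 0.001, -0.002]
force: [-0.2, -0.1, -0.3]
grip_width: 0.0858
```

Emit:
{"api": "servo_tool", "payload": {
  "targets": [
    [[0, 0, 0], 0],
    [[0, 0, 0], 0],
    [[0, 0, 0], 0],
    [[0, 0, 0], 0],
    [[0, 0, 0], 0],
    [[0, 0, 0], 0],
    [[0, 0, 0], 0],
    [[0, 0, 0], 0]
  ],
  "gripper": -1,
  "newtons": 20
}}

```text
clock: 4.08
position: [0.4724, -0.2643, 0.0743]
tool_rot: [3.141, -0.001, -0.001]
force: [-1.4, 0.0, 6.7]
grip_width: 0.0254
```

Emit:
{"api": "servo_tool", "payload": {
  "targets": [
    [[0, 0, -0.2], 0],
    [[0, 0, -0.5], 0],
    [[0, 0, -0.6], 0],
    [[0, 0, -0.5], 0],
    [[0, -0.3, -0.2], 0],
    [[0, -0.7, 0], 0],
    [[0, -0.7, 0], 0],
    [[0, -0.7, 0], 0],
    [[0, -0.7, 0], 0],
    [[0, -0.7, 0], 0],
    [[-0.06, -0.7, 0], 0],
    [[-0.06, -0.5, 0], 0]
  ]
}}

```text
clock: 5.58
position: [0.4656, -0.0118, 0.1735]
tool_rot: [-3.141, 0.001, 0.0]
force: [0.7, -0.0, -0.7]
grip_width: 0.0252
```

Emit:
{"api": "servo_tool", "payload": {
  "targets": [
    [[0, -0.3, 0], 0],
    [[0, 0, 0], 0],
    [[0, 0, 0], 0]
  ]
}}

```text
clock: 5.95
position: [0.4665, -0.0, 0.1737]
tool_rot: [3.141, 0.0, -0.002]
force: [-0.4, -0.6, -0.6]
grip_width: 0.0252
```

```bash
python3 - <<'E'
from h import *; import pickle
c=bot.get_calibration('wrist'); im=bot.grab_frame('wrist'); cv2.imwrite('pics/w2.png',im)
pickle.dump(c,open('w2.pkl','wb'))
E
```

```text
(no output)
```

View pics/w2.png

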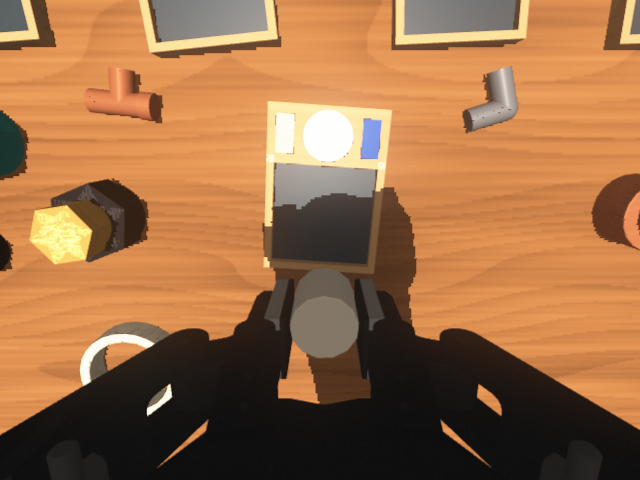

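```bash
python3 - <<'E'
from h import *; import pickle
c=pickle.load(open('w2.pkl','rb'))
P=[onz(c,*p,.008)[:2] for p in((274,163),(379,168),(368,265),(272,260))]
print(np.round(P,4),np.mean(P,0))
P=[onz(c,*p,.016)[:2] for p in((268,101),(391,109),(373,272),(264,266))]
print(np.round(P,4))
print('sample',onz(c,328.5,135.5,.028))
E
```

```text
[[ 0.5115  0.0414]
 [ 0.5072 -0.0455]
 [ 0.4219 -0.0389]
 [ 0.4268  0.0464]] [0.46686744 0.00083611]
[[ 0.5591  0.0432]
 [ 0.5531 -0.052 ]
 [ 0.4183 -0.0425]
 [ 0.4241  0.0524]]
sample [ 0.53335761 -0.00338164  0.028     ]
```

Emit:
{"api": "servo_tool", "payload": {
  "targets": [
    [[0, -0.02, 0.3], 0],
    [[0, 0, 0.6], 0],
    [[0, 0, 0.6], 0],
    [[0, 0, 0.6], 0],
    [[0, 0, 0.5], 0],
    [[0, 0, 0.3], 0],
    [[0, 0, 0.15], 0],
    [[0, 0, 0.07], 0],
    [[0, 0, 0], 0],
    [[0, 0, 0], 0]
  ]
}}

```text
clock: 7.25
position: [0.4669, 0.0018, 0.0183]
tool_rot: [-3.141, -0.001, -0.002]
force: [0.7, -0.1, -0.3]
grip_width: 0.0248
```

Emit:
{"api": "servo_tool", "payload": {
  "targets": [
    [[0, 0, 0.03], 0],
    [[0, 0, 0.01], 0],
    [[0, 0, 0], 0]
  ]
}}

```text
clock: 7.62
position: [0.4668, 0.0018, 0.0162]
tool_rot: [-3.142, -0.001, -0.001]
force: [-0.5, 0.0, 10.5]
grip_width: 0.0252
```

Emit:
{"api": "servo_tool", "payload": {
  "targets": [
    [[0, 0, 0], 0],
    [[0, 0, 0], 0],
    [[0, 0, 0], 0],
    [[0, 0, 0], 0],
    [[0, 0, -0.2], 0],
    [[0, 0, -0.5], 0],
    [[0, 0, -0.8], 0],
    [[0, 0, -0.8], 0],
    [[0, 0, -0.6], 0],
    [[0, 0, 0], 0],
    [[0, 0, 0], 0]
  ],
  "gripper": 0.1
}}

```text
clock: 9.0
position: [0.4663, 0.0018, 0.1608]
tool_rot: [3.142, 0.0, -0.001]
force: [-0.2, -0.8, -0.7]
grip_width: 0.0469
```

```bash
python3 - <<'E'
from h import *; import pickle
c=bot.get_calibration('wrist'); im=bot.grab_frame('wrist'); cv2.imwrite('pics/w3.png',im)
pickle.dump(c,open('w3.pkl','wb'))
cv2.imwrite('pics/s3.png',bot.grab_frame('scene'))
E
```

```text
(no output)
```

View pics/w3.png

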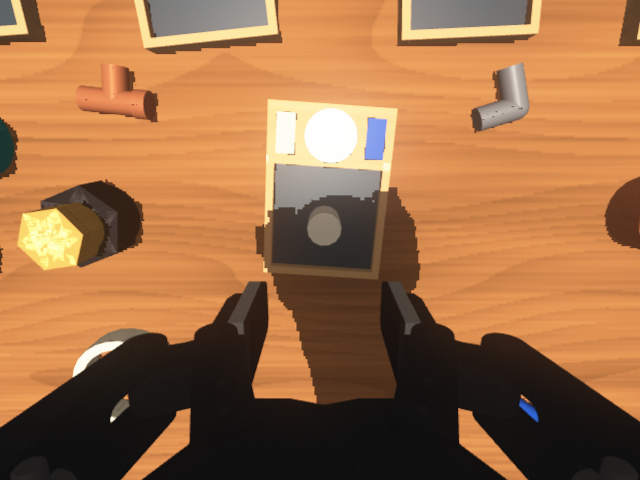

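View pics/s3.png

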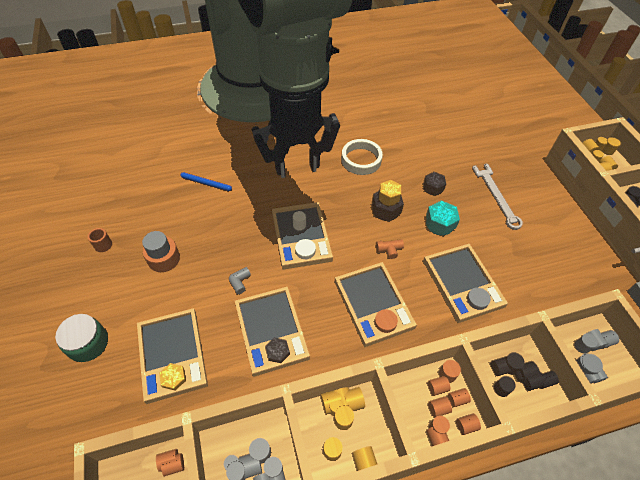

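```bash
python3 - <<'E'
from h import *; import pickle
c=pickle.load(open('w3.pkl','rb'));print('white',onz(c,324,227,.038))
im=cv2.imread('pics/s3.png'); t=bot.grab_frame('top'); cv2.imwrite('pics/t3.png',t)
def z(im,x,y,w,h): return cv2.resize(im[y:y+h,x:x+w],(400,300),interpolation=cv2.INTER_CUBIC)
cv2.imwrite('pics/crop3.png',np.hstack([z(t,420,253,80,60),z(im,120,215,80,60)]))
print('brass in w3',onz(c,50,238,.066))
E
```

```text
white [0.46740835 0.00199676 0.038     ]
brass in w3 [0.46699199 0.18629144 0.066     ]
```

View pics/crop3.png

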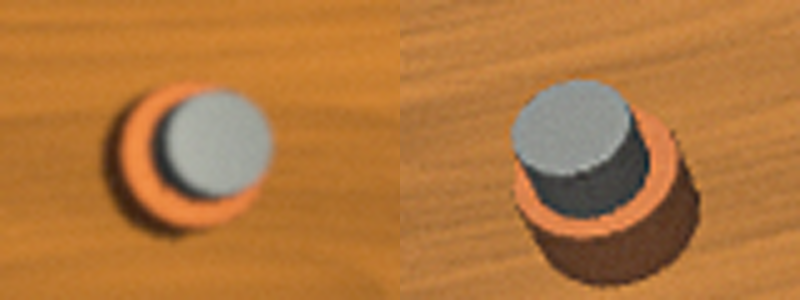

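```bash
python3 - <<'E'
from h import *
print(onz(bot.get_calibration('top'),463.8-.4,281.6-.4,.066),onz(bot.get_calibration('scene'),154.6-.4,240.6-.4,.066))
print(bot.observe()['position'])
E
```

```text
[ 0.47303397 -0.26477405  0.066     ] [ 0.47453105 -0.26435575  0.066     ]
[0.46609188 0.00177896 0.16010914]
```

Emit:
{"api": "servo_tool", "payload": {
  "targets": [
    [[0, 0.3, 0], 0],
    [[0, 0.7, 0], 0],
    [[0, 0.7, 0], 0],
    [[0, 0.7, 0], 0],
    [[0, 0.7, 0], 0],
    [[0.05, 0.7, 0], 0],
    [[0.05, 0.7, 0], 0],
    [[0.05, 0.5, 0], 0],
    [[0, 0.33, 0], 0],
    [[0, 0, 0], 0],
    [[0, 0, 0], 0]
  ],
  "gripper": 1
}}

```text
clock: 10.52
position: [0.4736, -0.2638, 0.1607]
tool_rot: [-3.141, 0.0, -0.001]
force: [-0.8, 1.3, -0.2]
grip_width: 0.0847
```

Emit:
{"api": "servo_tool", "payload": {
  "targets": [
    [[0, 0, 0.2], 0],
    [[0, 0, 0.5], 0],
    [[0, 0, 0.5], 0],
    [[0, 0, 0.5], 0],
    [[0, 0, 0.34], 0],
    [[0, 0, 0.2], 0],
    [[0, 0, 0], 0],
    [[0, 0, 0], 0]
  ]
}}

```text
clock: 11.52
position: [0.474, -0.2649, 0.0494]
tool_rot: [3.141, -0.001, -0.001]
force: [-0.3, 0.3, -0.5]
grip_width: 0.0854
```

Emit:
{"api": "servo_tool", "payload": {
  "targets": [
    [[0, 0, 0], 0],
    [[0, 0, 0], 0],
    [[0, 0, 0], 0],
    [[0, 0, 0], 0],
    [[0, 0, 0], 0],
    [[0, 0, 0], 0],
    [[0, 0, 0], 0]
  ],
  "gripper": -1,
  "newtons": 30
}}

```text
clock: 12.4
position: [0.4738, -0.2648, 0.0492]
tool_rot: [3.141, -0.0, -0.002]
force: [-1.8, 0.8, 7.5]
grip_width: 0.0407
```

Emit:
{"api": "servo_tool", "payload": {
  "targets": [
    [[0, 0, -0.2], 0],
    [[0, 0, -0.6], 0],
    [[0, 0, -0.8], 0],
    [[0.1, -0.3, -0.6], 0],
    [[0.25, -0.76, -0.2], 0],
    [[0.25, -0.76, 0], 0],
    [[0.25, -0.76, 0], 0],
    [[0.25, -0.76, 0], 0],
    [[0.25, -0.76, 0], 0],
    [[0.25, -0.76, 0], 0],
    [[0.25, -0.76, 0], 0],
    [[0.25, -0.76, 0], 0]
  ]
}}

```text
clock: 13.9
position: [0.5793, 0.0554, 0.1694]
tool_rot: [3.142, -0.0, -0.002]
force: [0.0, -0.4, -1.7]
grip_width: 0.0409
```

Emit:
{"api": "servo_tool", "payload": {
  "targets": [
    [[0.25, -0.76, 0], 0],
    [[0.25, -0.76, 0], 0],
    [[0.25, -0.76, 0], 0],
    [[0.25, -0.76, 0], 0],
    [[0.25, -0.6, 0], 0],
    [[0.13, -0.3, 0], 0],
    [[0, 0, 0], 0],
    [[0, 0, 0], 0]
  ]
}}

```text
clock: 14.9
position: [0.6484, 0.2494, 0.1689]
tool_rot: [3.141, 0.0, -0.003]
force: [-0.0, -0.1, -1.5]
grip_width: 0.0403
```

```bash
python3 - <<'E'
from h import *; import pickle
print(bot.observe()['position'],bot.observe()['tool_rot'])
c=bot.get_calibration('wrist'); im=bot.grab_frame('wrist'); cv2.imwrite('pics/w4.png',im)
pickle.dump(c,open('w4.pkl','wb'))
E
```

```text
[0.64836192 0.24937453 0.16891663] [ 3.14069682e+00  1.75962710e-04 -2.76168210e-03]
```

View pics/w4.png

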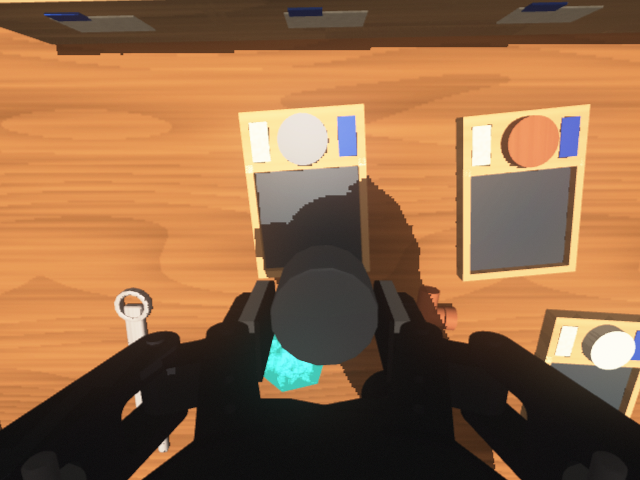

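```bash
python3 - <<'E'
from h import *; import pickle
c=pickle.load(open('w4.pkl','rb'))
P=[onz(c,*p,.008)[:2] for p in((470,179),(575,167),(568,266),(473,273))]
print('cop',np.round(P,4),np.mean(P,0))
P=[onz(c,*p,.008)[:2] for p in((255,174),(359,166),(361,262),(264,270))]
print('galv',np.round(P,4),np.mean(P,0))
for p in((303,139),(531,141)): print(onz(c,*p,.028))
E
```

```text
cop [[0.6803 0.1292]
 [0.6898 0.0445]
 [0.6041 0.0353]
 [0.5978 0.1181]] [0.64300093 0.08178664]
galv [[0.6849 0.306 ]
 [0.6911 0.2208]
 [0.6083 0.2172]
 [0.6011 0.3024]] [0.64635419 0.26161001]
[0.7127503  0.26502589 0.028     ]
[0.71084342 0.09436009 0.028     ]
```

Emit:
{"api": "servo_tool", "payload": {
  "targets": [
    [[-0.02, -0.15, 0.2], 0],
    [[0, -0.1, 0.5], 0],
    [[0, 0, 0.6], 0],
    [[0, 0, 0.6], 0],
    [[0, 0, 0.5], 0],
    [[0, 0, 0.3], 0],
    [[0, 0, 0.15], 0],
    [[0, 0, 0.07], 0],
    [[0, 0, 0.02], 0],
    [[0, 0, 0], 0]
  ]
}}

```text
clock: 16.2
position: [0.6477, 0.2637, 0.0224]
tool_rot: [-3.141, -0.001, -0.002]
force: [0.4, 0.8, -1.6]
grip_width: 0.0405
```

Emit:
{"api": "servo_tool", "payload": {
  "targets": [
    [[0, 0, 0.02], 0],
    [[0, 0, 0.01], 0],
    [[0, 0, 0], 0]
  ]
}}

```text
clock: 16.58
position: [0.6478, 0.2636, 0.0213]
tool_rot: [-3.141, -0.001, -0.002]
force: [-3.6, -0.7, 9.4]
grip_width: 0.0406
```

Emit:
{"api": "servo_tool", "payload": {
  "targets": [
    [[0, 0, 0], 0],
    [[0, 0, 0], 0],
    [[0, 0, 0], 0],
    [[0, 0, 0], 0],
    [[0, 0, -0.2], 0],
    [[0, 0, -0.5], 0],
    [[0, 0, -0.8], 0],
    [[0, 0, -0.8], 0],
    [[0, 0, -0.6], 0],
    [[0, 0, 0], 0],
    [[0, 0, 0], 0]
  ],
  "gripper": 0.3
}}

```text
clock: 17.95
position: [0.6472, 0.2634, 0.1652]
tool_rot: [3.142, 0.0, -0.001]
force: [0.3, -0.1, -1.0]
grip_width: 0.0552
```

```bash
python3 - <<'E'
from h import *; import pickle
print(bot.observe()['position'])
c=bot.get_calibration('wrist'); im=bot.grab_frame('wrist'); cv2.imwrite('pics/w5.png',im)
pickle.dump(c,open('w5.pkl','wb'))
s=bot.grab_frame('scene');cv2.imwrite('pics/s5.png',s)
t=bot.grab_frame('top');cv2.imwrite('pics/t5.png',t)
def z(im,x,y,w,h): return cv2.resize(im[y:y+h,x:x+w],(400,300),interpolation=cv2.INTER_CUBIC)
cv2.imwrite('pics/crop5.png',np.vstack([np.hstack([z(t,420,253,80,60),z(s,120,215,80,60)]),cv2.resize(im,(800,600))[150:450]]))
for n,i in(('top',t),('scene',s)):
    c=bot.get_calibration(n); hsv=cv2.cvtColor(i,cv2.COLOR_BGR2HSV)
    m=cv2.inRange(hsv,(4,140,185),(13,255,255))
    k,l,st,ce=cv2.connectedComponentsWithStats(m)
    for j in range(1,k):
        if st[j,4]>200 : print(n,ce[j],st[j],onz(c,*ce[j],.036)[:2])
E
```

```text
[0.6472237  0.26344537 0.1652322 ]
top [467.08675799  86.92237443] [451  80  31  14 219] [ 0.89381837 -0.31260577]
top [460.97142857 283.35384615] [444 269  30  30 455] [ 0.47133719 -0.26866888]
scene [158.62146051 248.56929955] [142 236  33  26 671] [ 0.47212675 -0.26434606]
scene [385.99428571 319.30571429] [375 309  23  21 350] [0.71340204 0.08990328]
scene [451.44067797 367.99152542] [443 360  18  17 236] [0.81864062 0.16057782]
scene [441.64179104 405.55223881] [432 398  20  16 201] [0.86772437 0.12188894]
scene [440.17595308 428.45454545] [431 416  19  29 341] [0.89721977 0.10636912]
scene [168.10495627 461.74927114] [156 451  25  23 343] [ 0.83789107 -0.27766943]
```

View pics/crop5.png

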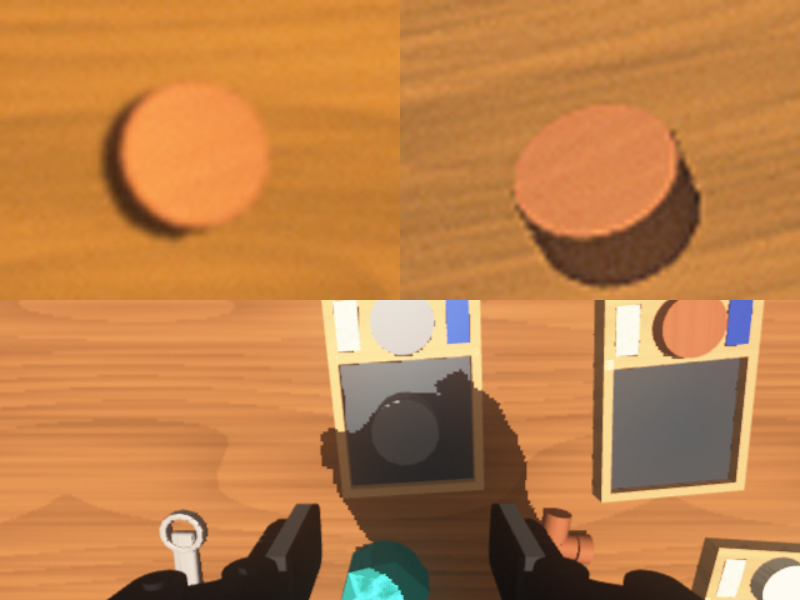

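Emit:
{"api": "servo_tool", "payload": {
  "targets": [
    [[-0.3, 0.1, -0.2], 0],
    [[-0.6, 0.3, -0.2], 0],
    [[-0.7, 0.3, 0], 0],
    [[-0.7, 0.3, 0], 0],
    [[-0.7, 0.3, 0], 0],
    [[-0.4, 0.16, 0], 0],
    [[-0.2, 0.1, 0], 0],
    [[0, 0, 0], 0],
    [[0, 0, 0], 0]
  ],
  "gripper": 1
}}

```text
clock: 19.23
position: [0.468, 0.1861, 0.1852]
tool_rot: [-3.141, -0.0, -0.002]
force: [0.6, 0.6, 0.1]
grip_width: 0.0853
```

```bash
python3 - <<'E'
from h import *; import pickle
print(bot.observe()['position'],bot.observe()['tool_rot'])
c=bot.get_calibration('wrist'); im=bot.grab_frame('wrist'); cv2.imwrite('pics/w6.png',im)
pickle.dump(c,open('w6.pkl','wb'))
E
```

```text
[0.46804108 0.18614691 0.18518032] [-3.14140892e+00 -1.64180834e-04 -1.52505846e-03]
```

View pics/w6.png

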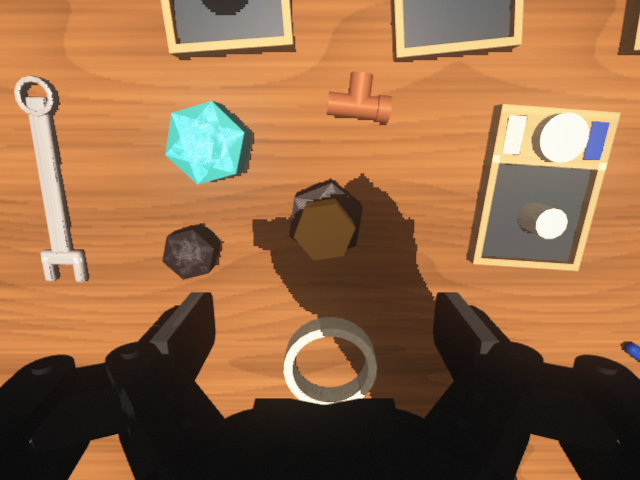

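```bash
python3 - <<'E'
from h import *; import pickle
c=pickle.load(open('w6.pkl','rb')); im=cv2.imread('pics/w6.png')
g=np.clip(im.astype(float)*1.8,0,255).astype(np.uint8)
cv2.imwrite('pics/crop6.png',cv2.resize(g[170:270,270:380],(770,560),interpolation=cv2.INTER_NEAREST)) 
# lit brass in w3 & top: hexagon via fit
for n in('w3','top'):
    i=cv2.imread('pics/w3.png' if n=='w3' else 'pics/t3.png'); cc=pickle.load(open('w3.pkl','rb')) if n=='w3' else bot.get_calibration('top')
    m=cv2.inRange(cv2.cvtColor(i,cv2.COLOR_BGR2HSV),(20,120,150),(35,255,255))
    box=(0,200,90,280) if n=='w3' else (215,275,255,310)
    mm=np.zeros_like(m); mm[box[1]:box[3],box[0]:box[2]]=m[box[1]:box[3],box[0]:box[2]]
    cn=max(cv2.findContours(mm,0,1)[0],key=cv2.contourArea)
    p=np.array([onz(cc,*q[0],.066)[:2] for q in cn]); ctr=p.mean(0)
    # support width vs angle: minimum width direction = flat normal
    a=np.radians(np.arange(0,60,1)); 
    w=sum([np.ptp(p@np.array([np.cos(a+k*np.pi/3),np.sin(a+k*np.pi/3)]),axis=0) for k in range(3)])/3
    print(n,ctr,'flat normal deg mod60',np.degrees(a[w.argmin()]),w.min(),w.max())
    x=[(np.max(p@d)+np.min(p@d))/2 for d in np.eye(2)]; print(x)
E
```

```text
w3 [0.46580591 0.18657994] flat normal deg mod60 8.0 0.039849962650576845 0.04523679131916777
[np.float64(0.4661547266811027), np.float64(0.18718815602146088)]
top [0.46593754 0.18576011] flat normal deg mod60 8.0 0.04245561129135534 0.04579106339207619
[np.float64(0.46629191487676636), np.float64(0.18528812113662435)]
```

View pics/crop6.png

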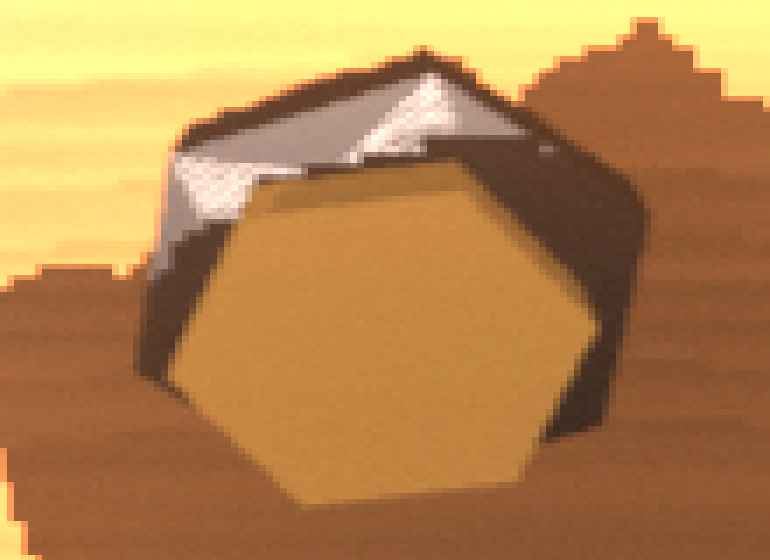

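Emit:
{"api": "servo_tool", "payload": {
  "targets": [
    [[-0.04, 0, 0.1], 0.9],
    [[0, 0, 0.3], 0.9],
    [[0, 0, 0.3], 0.9],
    [[0, 0, 0.3], 0.9],
    [[0, 0, 0.4], 0.8],
    [[0, 0, 0.5], 0],
    [[0, 0, 0.4], 0],
    [[0, 0, 0.3], 0],
    [[0, 0, 0.14], 0],
    [[0, 0, 0], 0],
    [[0, 0, 0], 0]
  ]
}}

```text
clock: 20.65
position: [0.4657, 0.186, 0.0488]
tool_rot: [-3.141, -0.001, -0.386]
force: [1.0, 0.1, -0.3]
grip_width: 0.0853
```

Emit:
{"api": "servo_tool", "payload": {
  "targets": [
    [[0, 0, 0], 0],
    [[0, 0, 0], 0],
    [[0, 0, 0], 0],
    [[0, 0, 0], 0],
    [[0, 0, 0], 0],
    [[0, 0, 0], 0],
    [[0, 0, 0], 0]
  ],
  "gripper": -1,
  "newtons": 35
}}

```text
clock: 21.52
position: [0.4655, 0.1859, 0.0486]
tool_rot: [-3.141, -0.0, -0.385]
force: [-2.2, -0.9, 8.1]
grip_width: 0.0395
```

Emit:
{"api": "servo_tool", "payload": {
  "targets": [
    [[0, 0, -0.2], 0],
    [[0, 0, -0.5], 0],
    [[0, 0, -0.6], -0.8],
    [[0, 0, -0.6], -0.9],
    [[0, 0, -0.3], -0.9],
    [[0, 0, -0.2], -0.9],
    [[0, 0, 0], -0.9],
    [[0.1, 0.3, 0], 0],
    [[0.3, 0.75, 0], 0],
    [[0.3, 0.75, 0], 0],
    [[0.3, 0.75, 0], 0],
    [[0.3, 0.75, 0], 0]
  ]
}}

```text
clock: 23.02
position: [0.5303, 0.0182, 0.1685]
tool_rot: [3.141, 0.0, -0.004]
force: [-0.4, -0.6, -2.5]
grip_width: 0.0391
```

Emit:
{"api": "servo_tool", "payload": {
  "targets": [
    [[0.3, 0.75, 0], 0],
    [[0.3, 0.75, 0], 0],
    [[0.3, 0.75, 0], 0],
    [[0.3, 0.75, 0], 0],
    [[0.3, 0.75, 0], 0],
    [[0.3, 0.75, 0], 0],
    [[0.3, 0.7, 0], 0],
    [[0.2, 0.4, 0], 0],
    [[0.05, 0.18, 0], 0],
    [[0, 0, 0], 0],
    [[0, 0, 0], 0]
  ]
}}

```text
clock: 24.4
position: [0.647, -0.2675, 0.1684]
tool_rot: [-3.141, 0.0, -0.001]
force: [0.3, 0.4, -1.7]
grip_width: 0.0394
```

```bash
python3 - <<'E'
from h import *; import pickle
print(bot.observe()['position'],bot.observe()['tool_rot'])
c=bot.get_calibration('wrist'); im=bot.grab_frame('wrist'); cv2.imwrite('pics/w7.png',im)
pickle.dump(c,open('w7.pkl','wb'))
E
```

```text
[ 0.64695951 -0.26748592  0.16842194] [-3.14107712e+00  1.32531120e-04 -9.48432714e-04]
```

View pics/w7.png

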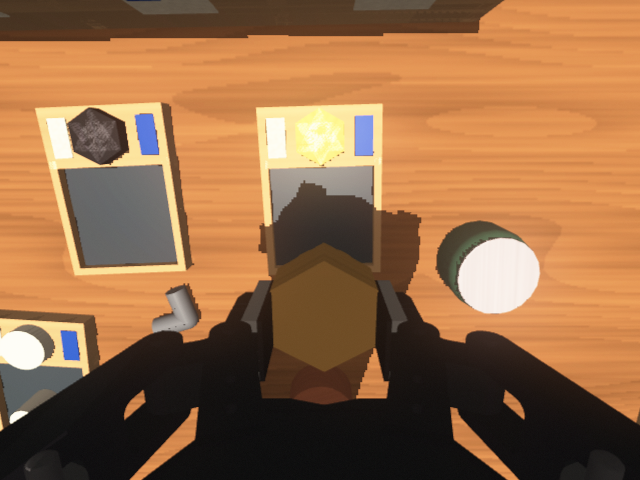

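```bash
python3 - <<'E'
from h import *; import pickle
c=pickle.load(open('w7.pkl','rb'))
P=[onz(c,*p,.008)[:2] for p in((62,169),(167,166),(179,264),(80,269))]
print('iron',np.round(P,4),np.mean(P,0))
P=[onz(c,*p,.008)[:2] for p in((269,169),(374,166),(374,263),(274,267))]
print('brass',np.round(P,4),np.mean(P,0))
for p in((97,136),(320,136)): print(onz(c,*p,.028))
E
```

```text
iron [[ 0.6875 -0.0533]
 [ 0.6899 -0.1393]
 [ 0.6053 -0.1402]
 [ 0.6007 -0.0527]] [ 0.64587383 -0.09637534]
brass [[ 0.6874 -0.2223]
 [ 0.6898 -0.3079]
 [ 0.6062 -0.3108]
 [ 0.6025 -0.2233]] [ 0.6464698 -0.2660768]
[ 0.71356286 -0.09811729  0.028     ]
[ 0.71342623 -0.26424278  0.028     ]
```

Emit:
{"api": "servo_tool", "payload": {
  "targets": [
    [[0, 0, 0.2], 0],
    [[0, 0, 0.6], 0],
    [[0, 0, 0.6], 0],
    [[0, 0, 0.6], 0],
    [[0, 0, 0.5], 0],
    [[0, 0, 0.25], 0],
    [[0, 0, 0.13], 0],
    [[0, 0, 0.06], 0],
    [[0, 0, 0.02], 0],
    [[0, 0, 0], 0]
  ]
}}

```text
clock: 25.7
position: [0.6474, -0.2686, 0.0209]
tool_rot: [3.141, -0.001, -0.002]
force: [0.1, 0.4, -2.2]
grip_width: 0.0393
```

Emit:
{"api": "servo_tool", "payload": {
  "targets": [
    [[0, 0, 0.02], 0],
    [[0, 0, 0], 0],
    [[0, 0, 0], 0]
  ]
}}

```text
clock: 26.08
position: [0.6475, -0.2686, 0.0208]
tool_rot: [3.141, -0.001, -0.002]
force: [-4.7, 2.4, 12.5]
grip_width: 0.0392
```

Emit:
{"api": "servo_tool", "payload": {
  "targets": [
    [[0, 0, 0], 0],
    [[0, 0, 0], 0],
    [[0, 0, 0], 0],
    [[0, 0, 0], 0],
    [[0, 0, -0.2], 0],
    [[0, 0, -0.5], 0],
    [[0, 0, -0.8], 0],
    [[0, 0, -0.8], 0],
    [[0, 0, -0.6], 0],
    [[0, 0, 0], 0],
    [[0, 0, 0], 0]
  ],
  "gripper": 0.3
}}

```text
clock: 27.45
position: [0.6469, -0.2684, 0.1643]
tool_rot: [-3.141, 0.0, -0.001]
force: [-0.5, -0.5, -0.9]
grip_width: 0.0552
```

```bash
python3 - <<'E'
from h import *; import pickle
print(bot.observe()['position'],bot.observe()['tool_rot'])
c=bot.get_calibration('wrist'); im=bot.grab_frame('wrist'); cv2.imwrite('pics/w8.png',im)
pickle.dump(c,open('w8.pkl','wb'))
s=bot.grab_frame('scene');cv2.imwrite('pics/s8.png',s)
t=bot.grab_frame('top');cv2.imwrite('pics/t8.png',t)
def z(im,x,y,w,h): return cv2.resize(im[y:y+h,x:x+w],(400,300),interpolation=cv2.INTER_CUBIC)
cv2.imwrite('pics/crop8.png',np.vstack([np.hstack([z(t,200,262,80,60),z(s,348,165,80,60)]),cv2.resize(im,(800,600))[100:400]]))
E
```

```text
[ 0.6469439  -0.26838221  0.16425257] [-3.14149879e+00  1.95234758e-04 -1.49074917e-03]
```

View pics/crop8.png

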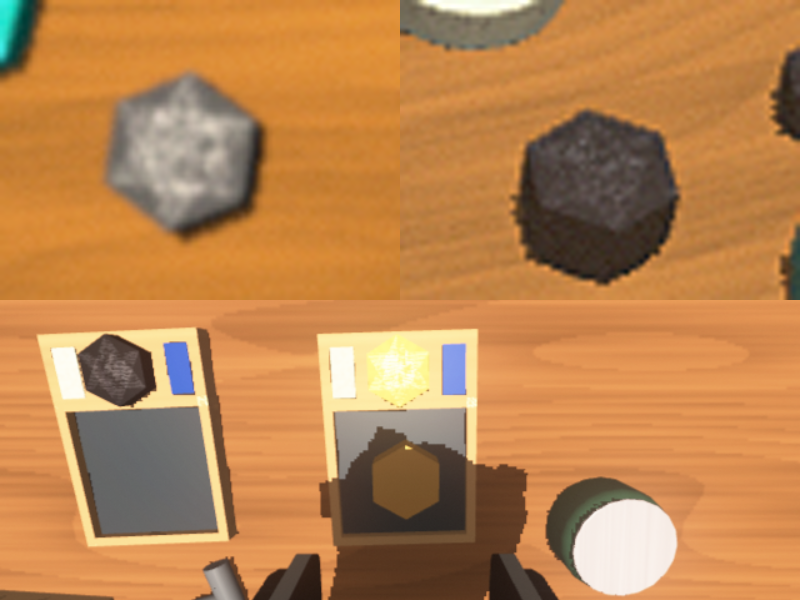

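Emit:
{"api": "servo_tool", "payload": {
  "targets": [
    [[-0.3, -0.02, 0], 0],
    [[-0.7, -0.02, 0], 0],
    [[-0.7, -0.02, 0], 0],
    [[-0.7, -0.02, 0], 0],
    [[-0.7, -0.01, 0], 0],
    [[-0.3, 0, 0], 0],
    [[-0.11, 0, 0], 0],
    [[0, 0, 0], 0],
    [[0, 0, 0], 0]
  ],
  "gripper": 1
}}

```text
clock: 28.72
position: [0.4725, -0.2635, 0.1641]
tool_rot: [-3.141, -0.0, -0.001]
force: [0.1, -0.6, -0.8]
grip_width: 0.0852
```

Emit:
{"api": "servo_tool", "payload": {
  "targets": [
    [[0, 0, 0.2], 0],
    [[0, 0, 0.6], 0],
    [[0, 0, 0.6], 0],
    [[0, 0, 0.5], 0],
    [[0, 0, 0.4], 0],
    [[0, 0, 0.4], 0],
    [[0, 0, 0.2], 0],
    [[0, 0, 0.1], 0],
    [[0, 0, 0], 0],
    [[0, 0, 0], 0]
  ]
}}

```text
clock: 29.98
position: [0.472, -0.2639, 0.0148]
tool_rot: [3.141, -0.001, -0.002]
force: [1.0, -0.8, -0.1]
grip_width: 0.0854
```

Emit:
{"api": "servo_tool", "payload": {
  "targets": [
    [[0, 0, 0], 0],
    [[0, 0, 0], 0],
    [[0, 0, 0], 0],
    [[0, 0, 0], 0],
    [[0, 0, 0], 0],
    [[0, 0, 0], 0],
    [[0, 0, 0], 0]
  ],
  "gripper": -1,
  "newtons": 40
}}

```text
clock: 30.85
position: [0.4719, -0.2638, 0.0149]
tool_rot: [3.141, -0.001, -0.002]
force: [-1.2, 0.7, 9.3]
grip_width: 0.0585
```

Emit:
{"api": "servo_tool", "payload": {
  "targets": [
    [[0, 0, -0.2], 0],
    [[0, 0, -0.5], 0],
    [[0, 0, -0.8], 0],
    [[0, 0, -0.8], 0],
    [[0.1, -0.2, -0.6], 0],
    [[0.3, -0.6, -0.1], 0],
    [[0.35, -0.7, 0], 0],
    [[0.35, -0.7, 0], 0],
    [[0.35, -0.7, 0], 0],
    [[0.35, -0.7, 0], 0],
    [[0.35, -0.7, 0], 0],
    [[0.35, -0.7, 0], 0]
  ]
}}

```text
clock: 32.35
position: [0.5973, -0.0127, 0.1648]
tool_rot: [3.142, 0.0, -0.002]
force: [-0.5, -0.2, -2.6]
grip_width: 0.0587
```

Emit:
{"api": "servo_tool", "payload": {
  "targets": [
    [[0.35, -0.7, 0], 0],
    [[0.35, -0.7, 0], 0],
    [[0.3, -0.6, 0], 0],
    [[0.2, -0.4, 0], 0],
    [[0.1, -0.28, 0], 0],
    [[0, 0, 0], 0],
    [[0, 0, 0], 0]
  ]
}}

```text
clock: 33.22
position: [0.662, 0.1188, 0.1644]
tool_rot: [3.141, 0.0, -0.002]
force: [0.3, -0.3, -1.6]
grip_width: 0.0588
```

```bash
python3 - <<'E'
from h import *; import pickle
print(bot.observe()['position'],bot.observe()['tool_rot'])
c=bot.get_calibration('wrist'); im=bot.grab_frame('wrist'); cv2.imwrite('pics/w9.png',im)
pickle.dump(c,open('w9.pkl','wb'))
E
```

```text
[0.66197173 0.11877766 0.16442813] [ 3.14093885e+00  1.93349116e-04 -2.44306335e-03]
```

View pics/w9.png

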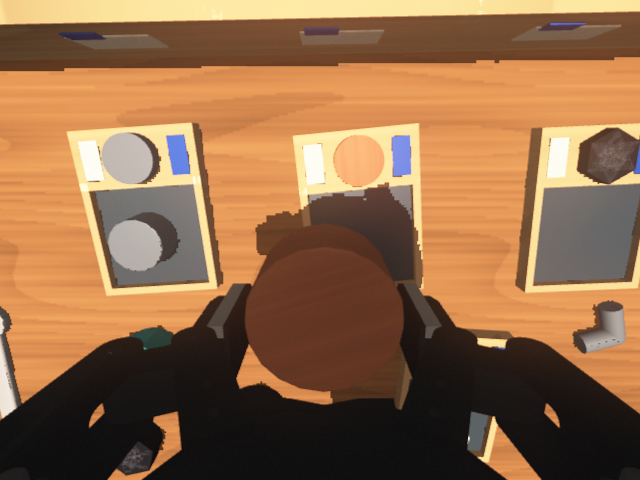

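```bash
python3 - <<'E'
from h import *; import pickle
c=pickle.load(open('w9.pkl','rb'))
print(onz(c,359,160,.028), onz(c,308,195,.008),onz(c,411,187,.008), onz(c,609,155,.028),'galv',onz(c,136,245.5,.038))
E
```

```text
[0.71112011 0.0926669  0.028     ] [0.68173841 0.1319776  0.008     ] [0.68810381 0.04788312 0.008     ] [ 0.71433009 -0.09325286  0.028     ] galv [0.64788472 0.26297534 0.038     ]
```

Emit:
{"api": "servo_tool", "payload": {
  "targets": [
    [[-0.1, 0.2, 0], 0],
    [[-0.15, 0.3, 0], 0],
    [[-0.1, 0.18, 0.2], 0],
    [[0, 0, 0.5], 0],
    [[0, 0, 0.6], 0],
    [[0, 0, 0.6], 0],
    [[0, 0, 0.4], 0],
    [[0, 0, 0.2], 0],
    [[0, 0, 0], 0],
    [[0, 0, 0], 0]
  ]
}}

```text
clock: 34.52
position: [0.6452, 0.0861, 0.0403]
tool_rot: [-3.141, -0.001, -0.001]
force: [1.1, 0.0, -2.7]
grip_width: 0.0583
```

Emit:
{"api": "servo_tool", "payload": {
  "targets": [
    [[0, 0, 0.15], 0],
    [[0, 0, 0.1], 0],
    [[0, 0, 0.06], 0],
    [[0, 0, 0.04], 0],
    [[0, 0, 0.01], 0],
    [[0, 0, 0], 0]
  ]
}}

```text
clock: 35.28
position: [0.6446, 0.0861, 0.0229]
tool_rot: [3.142, 0.0, -0.002]
force: [-12.5, -1.2, 27.1]
grip_width: 0.0585
```

Emit:
{"api": "servo_tool", "payload": {
  "targets": [
    [[0, 0, -0.01], 0],
    [[0, 0, 0], 0]
  ]
}}

```text
clock: 35.52
position: [0.6446, 0.086, 0.0229]
tool_rot: [3.142, 0.0, -0.002]
force: [-10.1, -1.1, 18.9]
grip_width: 0.0587
```

```bash
python3 - <<'E'
from h import *
s=bot.grab_frame('scene'); w=bot.grab_frame('wrist')
cv2.imwrite('pics/c10.png',np.hstack([cv2.resize(s[230:350,310:430],(400,400),interpolation=cv2.INTER_CUBIC),cv2.resize(w[200:440,200:440],(400,400))]))
E
```

```text
(no output)
```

View pics/c10.png

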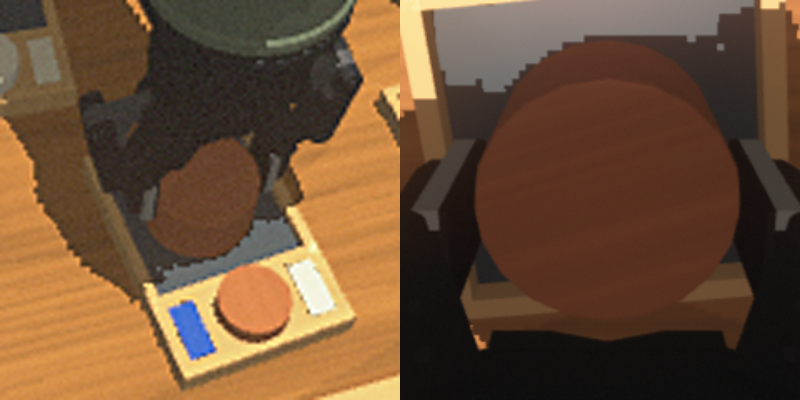

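Copper sits inside the pocket, fairly centred, touching the floor. I'll release it.

Emit:
{"api": "servo_tool", "payload": {
  "targets": [
    [[0, 0, 0], 0],
    [[0, 0, 0], 0],
    [[0, 0, 0], 0],
    [[0, 0, 0], 0],
    [[0, 0, 0], 0],
    [[0, 0, -0.2], 0],
    [[0, 0, -0.5], 0],
    [[0, 0, -0.8], 0],
    [[0, 0, -0.8], 0],
    [[0, 0, -0.6], 0],
    [[0, 0, 0], 0],
    [[0, 0, 0], 0]
  ],
  "gripper": 0.8
}}

```text
clock: 37.12
position: [0.6445, 0.086, 0.1668]
tool_rot: [-3.142, 0.0, -0.001]
force: [0.3, -0.6, -1.1]
grip_width: 0.0768
```

```bash
python3 - <<'E'
from h import *; import pickle
print(bot.observe()['position'],bot.observe()['tool_rot'])
c=bot.get_calibration('wrist'); im=bot.grab_frame('wrist'); cv2.imwrite('pics/w11.png',im)
pickle.dump(c,open('w11.pkl','wb'))
E
```

```text
[0.64445461 0.08602104 0.16678267] [-3.14158856e+00  1.88365003e-04 -1.45026828e-03]
```

View pics/w11.png

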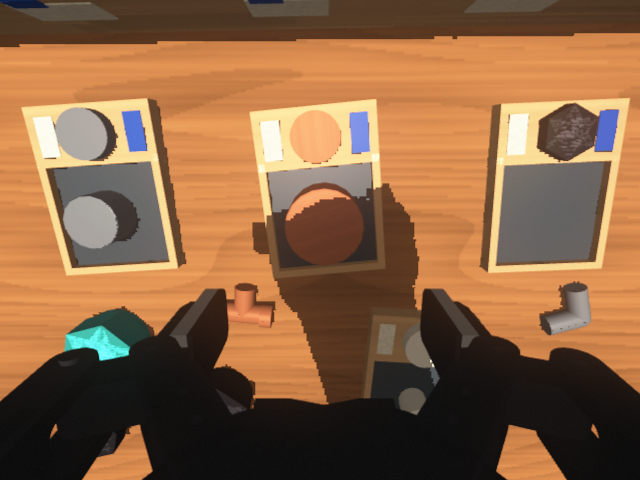

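```bash
python3 - <<'E'
from h import *; import pickle
c=pickle.load(open('w11.pkl','rb')); print('copper',onz(c,325,226,.044))
def hexfit(p):
    a=np.radians(np.arange(0,60,1)); 
    w=sum([np.ptp(p@np.array([np.cos(a+k*np.pi/3),np.sin(a+k*np.pi/3)]),axis=0) for k in range(3)])/3
    return p.mean(0).round(4),[round((p@d).max()/2+(p@d).min()/2,4) for d in np.eye(2)],np.degrees(a[w.argmin()]),w.min(),w.max()
i=cv2.imread('pics/t8.png'); hsv=cv2.cvtColor(i,cv2.COLOR_BGR2HSV)
sub=((hsv[262:322,210:262,1]<110)).astype(np.uint8)
cn=max(cv2.findContours(sub,0,1,offset=(210,262))[0],key=cv2.contourArea)
cc=bot.get_calibration('top'); p=np.array([onz(cc,*q[0],.036)[:2] for q in cn]); print(hexfit(p),cv2.contourArea(cn))
# scene: hand corners of top face from crop8 (offset 400,0 ; scale 5)
co=[(587,111),(662,134),(677,189),(612,232),(528,205),(525,148)]
cs=bot.get_calibration('scene')
P=np.array([onz(cs,348+(x-400)/5-.4,165+y/5-.4,.036)[:2] for x,y in co]); print(P.round(4),hexfit(P))
ct=[(187,72),(262,122),(255,198),(181,235),(107,185),(116,100)]
P=np.array([onz(cc,200+x/5-.4,262+y/5-.4,.036)[:2] for x,y in ct]); print(P.round(4),hexfit(P))
d=P-P.mean(0); print(np.degrees(np.arctan2(d[:,1],d[:,0]))%60)
E
```

```text
copper [0.64630481 0.08549357 0.044     ]
(array([0.4661, 0.1837]), [np.float64(0.4665), np.float64(0.1834)], np.float64(21.0), np.float64(0.056881710374416396), np.float64(0.0624421447708717)) 662.5
[[0.4354 0.1898]
 [0.4548 0.215 ]
 [0.4834 0.2103]
 [0.4974 0.1776]
 [0.476  0.1501]
 [0.4477 0.1588]] (array([0.4658, 0.1836]), [np.float64(0.4664), np.float64(0.1826)], np.float64(22.0), np.float64(0.05702779474318689), np.float64(0.0646204910494557))
[[0.4984 0.1815]
 [0.4775 0.1516]
 [0.4473 0.1545]
 [0.4334 0.1839]
 [0.454  0.2133]
 [0.4879 0.2098]] (array([0.4664, 0.1824]), [np.float64(0.4659), np.float64(0.1824)], np.float64(25.0), np.float64(0.058109835919610914), np.float64(0.06645088642715129))
[58.31747306 49.72058181 55.54808109 57.45936008 51.84668515 51.93018141]
```

Emit:
{"api": "servo_tool", "payload": {
  "targets": [
    [[-0.3, -0.2, 0], 0],
    [[-0.7, -0.4, 0], 0],
    [[-0.7, -0.4, 0], 0],
    [[-0.7, -0.4, 0], 0],
    [[-0.7, -0.34, 0], 0],
    [[-0.35, -0.15, 0], 0],
    [[-0.12, -0.05, 0], 0],
    [[0, 0, 0], 0.7],
    [[0, 0, 0], 0.7],
    [[0, 0, 0], 0],
    [[0, 0, 0], 0]
  ],
  "gripper": 1
}}

```text
clock: 38.55
position: [0.4667, 0.183, 0.1666]
tool_rot: [3.141, 0.0, -0.123]
force: [0.1, 1.0, 0.5]
grip_width: 0.0855
```

```bash
python3 - <<'E'
from h import *; import pickle
print(bot.observe()['position'],bot.observe()['tool_rot'])
c=bot.get_calibration('wrist'); im=bot.grab_frame('wrist'); cv2.imwrite('pics/w12.png',im)
pickle.dump(c,open('w12.pkl','wb')); print(proj(c,[.4662,.183,.036]))
cv2.imwrite('pics/c12.png',cv2.resize(np.clip(im[170:290,250:390]*1.6,0,255).astype(np.uint8),(700,600)))
E
```

```text
[0.46673734 0.18298217 0.16663918] [ 3.14141102e+00  4.27397811e-05 -1.22881678e-01]
(np.float64(324.40219401810987), np.float64(226.53311832380572))
```

View pics/c12.png

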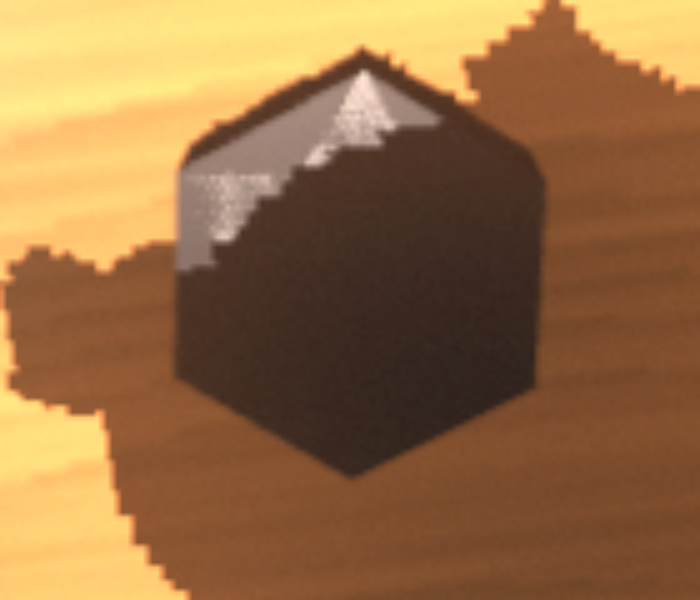

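Emit:
{"api": "servo_tool", "payload": {
  "targets": [
    [[0, 0, 0.2], 0],
    [[0, 0, 0.6], 0],
    [[0, 0, 0.6], 0],
    [[0, 0, 0.5], 0],
    [[0, 0, 0.45], 0],
    [[0, 0, 0.4], 0],
    [[0, 0, 0.2], 0],
    [[0, 0, 0.1], 0],
    [[0, 0, 0], 0],
    [[0, 0, 0], 0]
  ]
}}

```text
clock: 39.85
position: [0.4667, 0.1834, 0.0148]
tool_rot: [-3.141, -0.001, -0.124]
force: [-0.0, -0.6, 0.4]
grip_width: 0.0849
```

Emit:
{"api": "servo_tool", "payload": {
  "targets": [
    [[0, 0, 0], 0],
    [[0, 0, 0], 0],
    [[0, 0, 0], 0],
    [[0, 0, 0], 0],
    [[0, 0, 0], 0],
    [[0, 0, 0], 0],
    [[0, 0, 0], 0]
  ],
  "gripper": -1,
  "newtons": 60
}}

```text
clock: 40.72
position: [0.4666, 0.1835, 0.0149]
tool_rot: [-3.141, -0.001, -0.124]
force: [-2.5, -0.1, 11.4]
grip_width: 0.0547
```

Emit:
{"api": "servo_tool", "payload": {
  "targets": [
    [[0, 0, -0.2], 0],
    [[0, 0, -0.5], 0],
    [[0, 0, -0.8], 0],
    [[0, 0, -0.8], -0.7],
    [[0, 0, -0.6], -0.7],
    [[0.2, 0.3, -0.1], 0],
    [[0.45, 0.7, 0], 0],
    [[0.45, 0.7, 0], 0],
    [[0.45, 0.7, 0], 0],
    [[0.45, 0.7, 0], 0],
    [[0.45, 0.7, 0], 0],
    [[0.45, 0.7, 0], 0]
  ]
}}

```text
clock: 42.22
position: [0.6113, -0.0432, 0.1647]
tool_rot: [-3.141, 0.0, -0.001]
force: [0.9, 1.4, -3.6]
grip_width: 0.0545
```

Emit:
{"api": "servo_tool", "payload": {
  "targets": [
    [[0.35, 0.6, 0], 0],
    [[0.25, 0.35, 0], 0],
    [[0.1, 0.18, 0], 0],
    [[0, 0, 0], 0],
    [[0, 0, 0], 0]
  ]
}}

```text
clock: 42.85
position: [0.6455, -0.0973, 0.1644]
tool_rot: [-3.141, 0.0, -0.0]
force: [-0.8, 0.1, -4.2]
grip_width: 0.0544
```

```bash
python3 - <<'E'
from h import *; import pickle
print(bot.observe()['position'],bot.observe()['tool_rot'])
c=bot.get_calibration('wrist'); im=bot.grab_frame('wrist'); cv2.imwrite('pics/w13.png',im)
pickle.dump(c,open('w13.pkl','wb'))
E
```

```text
[ 0.64552307 -0.09733908  0.1644225 ] [-3.14108765e+00  2.92341061e-04 -4.70963946e-04]
```

View pics/w13.png

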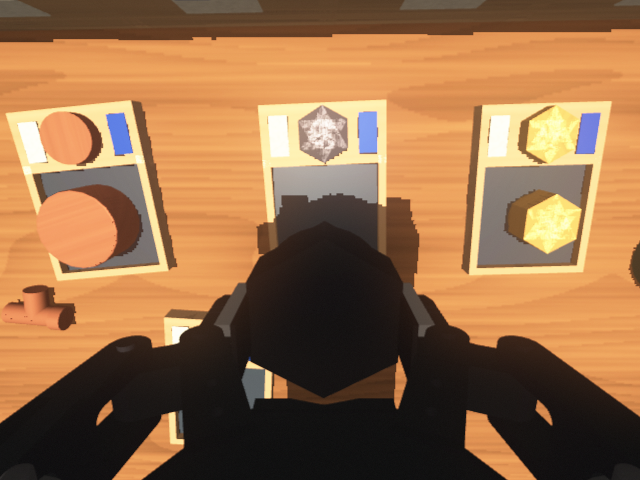

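```bash
python3 - <<'E'
from h import *; import pickle
c=pickle.load(open('w13.pkl','rb'))
print(onz(c,323,134,.028), onz(c,272,168,.008),onz(c,379,166,.008),'brass',onz(c,553,224,.038),'cop',onz(c,77,230,.044))
E
```

```text
[ 0.71341472 -0.09631026  0.028     ] [ 0.68710433 -0.05518556  0.008     ] [ 0.68866871 -0.14119892  0.008     ] brass [ 0.64798794 -0.26957197  0.038     ] cop [0.64489459 0.08597669 0.044     ]
```

Emit:
{"api": "servo_tool", "payload": {
  "targets": [
    [[0.03, 0.01, 0.2], 0],
    [[0, 0, 0.6], 0],
    [[0, 0, 0.6], 0],
    [[0, 0, 0.5], 0],
    [[0, 0, 0.4], 0],
    [[0, 0, 0.25], 0],
    [[0, 0, 0.13], 0],
    [[0, 0, 0.08], 0],
    [[0, 0, 0.05], 0],
    [[0, 0, 0], 0],
    [[0, 0, 0], 0]
  ]
}}

```text
clock: 44.28
position: [0.6476, -0.099, 0.0241]
tool_rot: [3.142, -0.001, -0.002]
force: [-0.3, 0.2, -3.7]
grip_width: 0.0545
```

Emit:
{"api": "servo_tool", "payload": {
  "targets": [
    [[0, 0, 0.01], 0],
    [[0, 0, 0.01], 0],
    [[0, 0, 0], 0]
  ]
}}

```text
clock: 44.65
position: [0.6475, -0.099, 0.023]
tool_rot: [3.142, -0.0, -0.001]
force: [-1.4, -0.3, 1.2]
grip_width: 0.0548
```

Emit:
{"api": "servo_tool", "payload": {
  "targets": [
    [[0, 0, 0], 0],
    [[0, 0, 0], 0],
    [[0, 0, 0], 0],
    [[0, 0, 0], 0],
    [[0, 0, 0], 0],
    [[0, 0, -0.2], 0],
    [[0, 0, -0.5], 0],
    [[0, 0, -0.8], 0],
    [[0, 0, -0.8], 0],
    [[0, 0, -0.6], 0],
    [[0, 0, 0], 0],
    [[0, 0, 0], 0]
  ],
  "gripper": 0.8
}}

```text
clock: 46.15
position: [0.6472, -0.0989, 0.1678]
tool_rot: [-3.142, 0.0, -0.001]
force: [-0.1, -0.3, -0.8]
grip_width: 0.0772
```

Emit:
{"api": "servo_tool", "payload": {
  "targets": [
    [[-0.5, 0, -0.3], 0],
    [[-0.8, 0, -0.3], 0],
    [[-0.8, 0, 0], 0],
    [[-0.4, 0, 0], 0],
    [[0, 0, 0], 0],
    [[0, 0, 0], 0]
  ]
}}

```text
clock: 46.9
position: [0.5229, -0.0987, 0.1975]
tool_rot: [-3.141, 0.0, -0.001]
force: [-0.5, -0.7, -0.1]
grip_width: 0.0772
```

```bash
python3 - <<'E'
from h import *; import pickle
print(bot.observe()['position'],bot.observe()['tool_rot'])
c=bot.get_calibration('wrist'); im=bot.grab_frame('wrist'); cv2.imwrite('pics/w14.png',im)
pickle.dump(c,open('w14.pkl','wb'))
cv2.imwrite('pics/s14.png',bot.grab_frame('scene'))
E
```

```text
[ 0.52285315 -0.09871098  0.19745844] [-3.14145126e+00  2.95277136e-04 -1.36458032e-03]
```

View pics/w14.png

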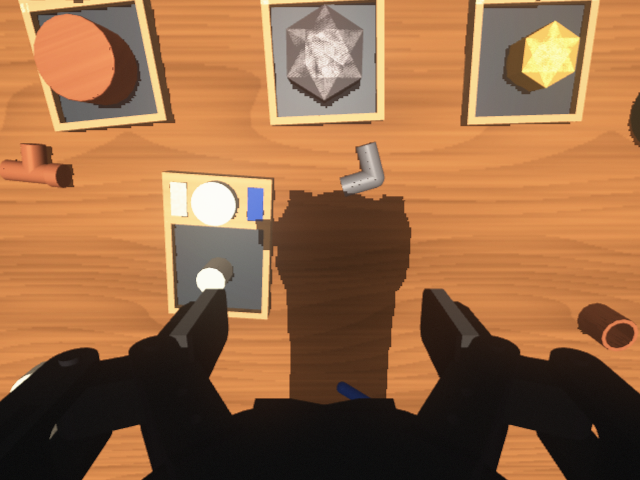

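View pics/s14.png

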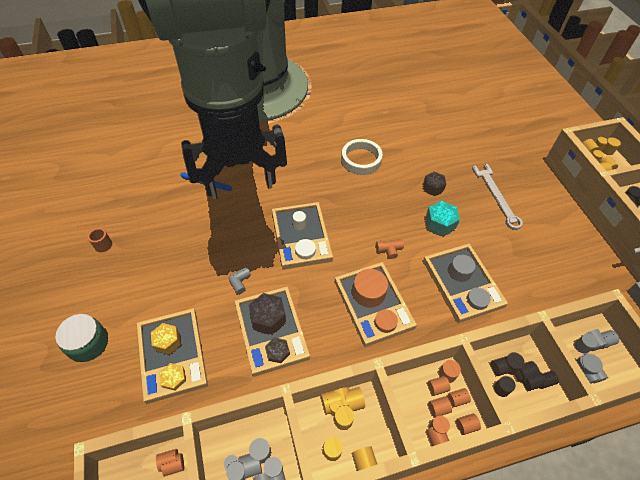

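```bash
python3 - <<'E'
from h import *; import pickle
c=pickle.load(open('w14.pkl','rb'))
for n,p,z in(('iron',(325,54),.044),('copper',(74,58),.044),('brass',(551,54),.038),('white',(211,279),.038)): print(n,onz(c,*p,z)[:2])
bot.job_done()
E
```

```text
iron [ 0.64758867 -0.09930201]
copper [0.64513671 0.0861899 ]
brass [ 0.64852401 -0.26913959]
white [0.46758291 0.00137443]
the job is handed in; nothing more can be done
```

I took both stacks apart and stood all five fittings upright in their own trays: white, galvanised, brass, copper, then iron. I handed the job in at about 47 s of the 131 s allowed, and `job_done()` gave no verdict.

My last camera checks:

- **Position:** each fitting measured within about 3 mm of its pocket's middle, against the 15 mm allowed.
- **State:** nothing toppled, all five stood upright, and the gripper was open and clear of everything.
- **Tray positions:** the pocket middles I used were good only to about 3–6 mm, because the top, scene and wrist views disagreed by that much along x.
- **Forces:** copper touched its pocket floor at about 27 N, with 12 N sideways, before I eased off and released it. The other placements stayed below about 13 N.
- **Not re-measured:** I did not measure the galvanised cap again at the end. It was within about 2 mm in an earlier wrist view, and the final scene picture shows it standing in place.

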